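# Undock the yellow tube carrier

## Task

Take the tube carrier with the yellow handle out of its bay in the grey docking station and set it upright in the middle of the steel tray, lowering it by hand without dropping or tipping it, and let go. A hidden catch may or may not be holding it, which only shows when you try to lift it: if it does not come up, ease it back down, slide the black knob in front of its own bay to the other end of its slot and lift again. Leave the blue-handled carrier in its bay.

Things in the scene. Friction and masses are not known exactly. Their poses are not given: they have to be found in the camera images.
- yellow_handle (a point): Grip point on the yellow handle of a loose white tube carrier (0.5 kg at most) docked in one bay; 104 mm over its underside, on its centre line. Handle: upright plate 40 (x) x 12 mm (y), from 46 mm below to 18 mm above the point; tube caps reach to 36 mm below. Block under it 104 x 70 mm (x, y). z up, axes parallel to the station's. Free, it lifts straight up, clear of the bay after 70 mm, of the other handle after 140; locked, it stops dead after 2 mm.
- blue_handle (a point): Grip point of the other carrier, the same but with a blue handle, docked in the other bay (which bay is whose varies). It stays there.
- station: Grey fixed station, 164 x 290 mm (x, y); origin at table level, x away from the robot, z up. Bays centred at x 0, y +70 and -70 mm. Each bay's catch: black knob 18 x 18 mm at x -84 mm, 58 (housing top) to 96 mm above the table. It starts 15 mm to +y of its bay's centre and slides 30 mm to -y (1.5 N), staying put. One end locks, the other frees; which is hidden and varies, even between bays.
- tray_in (a point): Centre of the inner floor of the fixed steel tray, 5 mm above the table. The tray is 190 x 150 mm (x, y), rim 18 mm high, walls 5 mm. z up.
There are look-alikes about, which are no part of the job. Leave any pink or purple look-alike of the part that bears blue_handle alone.

How it is judged:
On the way, in this order (a step that is already met when the one before it is completed fails the run):
1. the yellow carrier is lifted clear of the station (z of yellow_handle in the frame of station above 0.175 m), for 0.1 s.
2. it is lowered upright into the tray while still held by the fingers (horizontal distance between yellow_handle and tray_in below 0.035 m and height (world z) of yellow_handle below 0.118 m and angle between yellow_handle's own z axis and vertical below 0.12 rad and contact force between the fingers and yellow above 0.5 N), for 0.05 s.
At the end, for the whole second after the job is handed in: The yellow-handled carrier stands released and at rest on the tray floor, upright (within 7 degrees), its centre line within 35 mm of the tray's centre; the blue-handled carrier is still down in its bay (horizontal distance between yellow_handle and tray_in below 0.035 m and height (world z) of yellow_handle below 0.118 m and angle between yellow_handle's own z axis and vertical below 0.12 rad and linear speed of yellow below 0.02 m/s and z of blue_handle in the frame of station below 0.126 m); the robot touches nothing.
It fails at once if the yellow carrier is tipped by more than 34 degrees (angle between yellow_handle's own z axis and vertical above 0.6 rad).
It fails at once if the blue-handled carrier is taken out or moved by more than 25 mm (distance of blue_handle from where it was at the start of the episode above 0.025 m).
It also fails if it takes over 51 s, if anything falls off the work surface, if the arm or the gripper's body presses on something with over 40 N, if the wrist force passes 120 N, or if a joint passes its speed limit or range.

## Robot

A 6-joint arm with a two-finger parallel gripper is mounted at the origin on the work surface. World frame = base frame: x ahead of the robot, y to its left, z up, the work surface at z = 0. Lengths are in m, angles in rad, forces in N, time in s.
With the tool pointing down it reaches from about 0.35 to 0.775 m from the base axis. Payload 5.5 kg.
Tool frame: the origin (TCP) lies on the mounting face of the last link; the fingertips stand 173 mm ahead of it and the grasp point (between the pads) lies 155 mm ahead of it; z points along the fingers, y is the direction in which the jaws open and shut (so a half turn about z gives the same grasp; the last joint's range is limited). The gripper opens to 85 mm and grips with 20 to 120 N. Pads are 22 mm wide; open, the fingers measure 114 mm over their backs; the gripper's body (76 mm by 85 mm) begins 54 mm behind the grasp point. The pads swing forward as they close: fully open they stand 13 mm farther back than shut.
Start: joints at [1.104, 0.313, 0.046, 1.304, 0, 1.431], TCP at [0.185, 0.545, 0.405] pointing down, gripper open.
Joint ranges: [-2.76, 2.76], [-0.86, 1.69], [-1.03, 1.26], [-2.2, 2.34], [-1.47, 1.5], [-3.14, 3.14]. Speed limits (rad/s): [2.57, 2.57, 3.14, 3.14, 3.14, 3.14].

## Interface

Orientations are given as a unit quaternion [w, x, y, z].
In Python, from workcell import * gives the robot as it stands. The module is installed in compiled form; this text tells all that it offers.
- The arm moves only by the shell command python3 -m crank 'ROWS' [FORCE]. ROWS is JSON, a list of rows, each a list of 7 numbers: the shift along the tool's x, y, z in mm, then the turn, a rotation vector about the tool's x, y, z in degrees, then the opening, from 0 (shut) to 1 (fully open). A call has exactly 8 rows; each row shifts and turns the commanded pose from where the row before left it, along the tool's axes as they then stand; what a row does not reach is not made up. A row lasts 1/8 s, in which the tool goes at most 62.5 mm and 10.7 degrees, less where a joint would pass 70% of its speed; a pose out of reach is approached as far as the arm can. A call with a gripper value outside its range is refused whole. The fingers move at their own pace and stop on an object; FORCE is the grip in N (left out, the last holds). Time passes only in rows, so rows that do not move let the fingers close, or fill a call up. It gives the time, the measured TCP pose, the force and the opening at its end, in the units of the state.
- get_state(): the state, without advancing time (a new reading comes with each control period).
- read_camera(name): name is "side" or "top" or "wrist"; returns the picture (480x640x3 uint8, blue, green, red); there is no depth.
- calibration(name): a dict with "fx", "fy", "cx", "cy" (pixels), "extrinsics" (4x4, takes a point from world to camera coordinates). Camera axes: x right, y down, z forward; pixel columns grow to the right and rows downward; lengths in m; the calibration is good to about 2 mm. A picture is of the moment at which its call begins: read the wrist's pose just before it. calibration takes no time and is no camera call; for the wrist camera it gives the pose at the moment of the call.
- hand_in(): hands the job in, once; it reports no verdict.
The state is a dict: "clock": time; "joint_pos": joint angles; "qvel": joint speeds; "tau": joint torques, N m; "tcp_pos": TCP position; "orientation": TCP orientation; "wrist_force": force on the tool from outside, world axes, zero at the start; "ft_torque": the same for the moment, N m; "finger_gap": finger opening in m.
Only numpy, scipy, OpenCV 4.12 (cv2) and the standard library are available. Lean on these libraries where they do the work, as an engineer would, in place of code of your own. Each camera call takes 0.05 s, during which the arm holds its last target.

## Working session

There is one attempt and no reset: what is moved stays moved. The work goes in short steps, Python scripts to look and compute and a shell command to move; the robot and the scene stay as the last step left them, time stands still between calls to the robot, and variables do not carry over. Pictures are saved under pics/ and viewed, and the job is handed in when it is done.

```bash
mkdir -p pics; python3 - <<'E'
from workcell import *
import cv2
s=get_state()
print(s)
for n in ("top","side","wrist"):
    c=calibration(n); print(n,c)
    im=read_camera(n); cv2.imwrite(f"pics/{n}0.png",im)
E
```

```text
{'clock': 0.0, 'joint_pos': array([ 1.10438080e+00,  3.14020897e-01,  4.49690413e-02,  1.30359171e+00,
       -3.58823751e-05,  1.43122206e+00]), 'qvel': array([-4.57443161e-05,  1.68322403e-03,  1.42921086e-03,  9.50810382e-04,
       -1.11690743e-03,  5.53582810e-04]), 'tau': array([-9.24361558e-06, -4.80617881e+01,  2.98538071e+01,  1.91250688e-02,
       -2.69856246e-04,  6.60146071e-08]), 'tcp_pos': array([0.18451609, 0.54438378, 0.40379285]), 'orientation': array([-2.58465689e-04,  1.62694119e-01,  9.86676122e-01, -8.86899285e-04]), 'wrist_force': array([ 1.13979625,  0.28802961, -0.356191  ]), 'ft_torque': array([-0.04812273,  0.00932602,  0.00116966]), 'finger_gap': 0.08511603017258125}
top {'fx': 444.57211560615457, 'fy': 444.57211560615457, 'cx': 316.91878895553674, 'cy': 236.50444757213046, 'extrinsics': array([[ 0.02797414, -0.99953762, -0.01191587,  0.0432468 ],
       [-0.9857708 , -0.02560831, -0.16613289,  0.48864886],
       [ 0.16575093,  0.01639374, -0.98603138,  0.84669032],
       [ 0.        ,  0.        ,  0.        ,  1.        ]])}
side {'fx': 472.00829935994796, 'fy': 472.00829935994796, 'cx': 317.27620577398255, 'cy': 240.2910597019825, 'extrinsics': array([[ 0.96117922, -0.27581191,  0.00789336, -0.43853647],
       [-0.21063365, -0.7519171 , -0.62470325,  0.19477255],
       [ 0.17823575,  0.59878917, -0.78082235,  0.83175505],
       [ 0.        ,  0.        ,  0.        ,  1.        ]])}
wrist {'fx': 370.9446799968809, 'fy': 370.9446799968809, 'cx': 321.4825686953839, 'cy': 237.06204824927062, 'extrinsics': array([[ 0.32066472,  0.94719034, -0.00214335, -0.57417248],
       [ 0.91463441, -0.30905336,  0.26063369, -0.03432246],
       [ 0.24620731, -0.08553641, -0.96543539,  0.37925173],
       [ 0.        ,  0.        ,  0.        ,  1.        ]])}
```

View pics/top0.png

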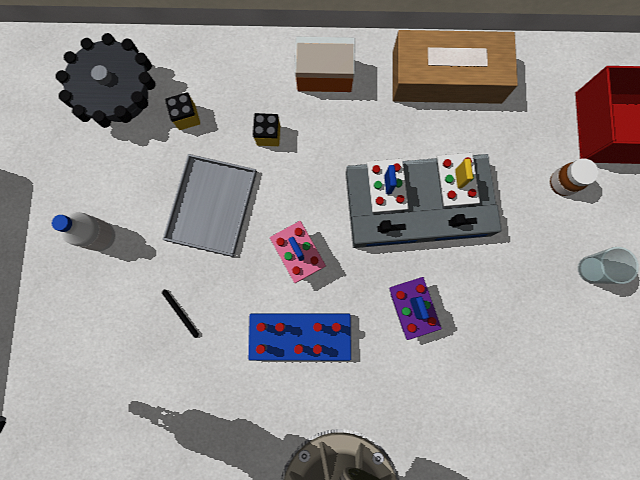

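View pics/side0.png

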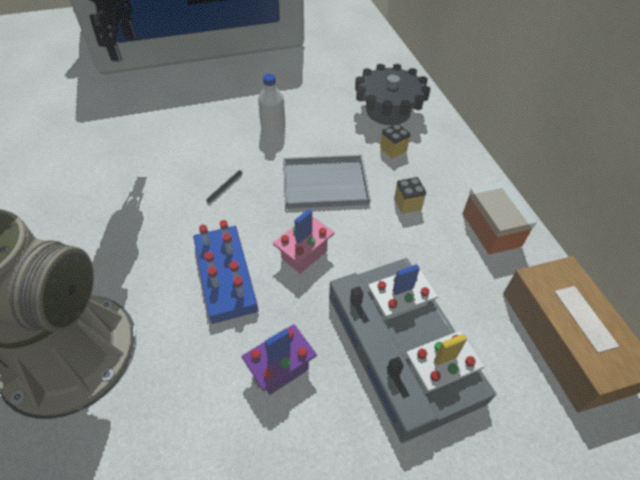

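View pics/wrist0.png

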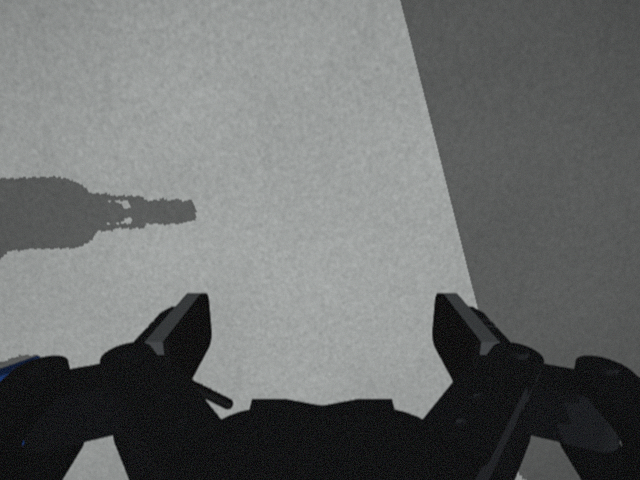

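The top view shows the yellow handle at about (465,172) in the right-hand bay, with its knob at (463,220). The blue handle is at (391,180) with its knob at (391,227), and the tray is around (211,205). In the side view, yellow is at (451,349), its knob at (395,370), and the tray at (327,181). Next I'll zoom in to pick out features.

```bash
python3 - <<'E'
import cv2,numpy as np
a=cv2.imread('pics/top0.png');b=cv2.imread('pics/side0.png')
cv2.imwrite('pics/zt.png',cv2.resize(a[145:255,340:510],None,fx=4.6,fy=4.6,interpolation=cv2.INTER_CUBIC))
cv2.imwrite('pics/zs.png',cv2.resize(b[250:440,320:500],None,fx=3.1,fy=3.1,interpolation=cv2.INTER_CUBIC))
E
```

```text
(no output)
```

View pics/zt.png

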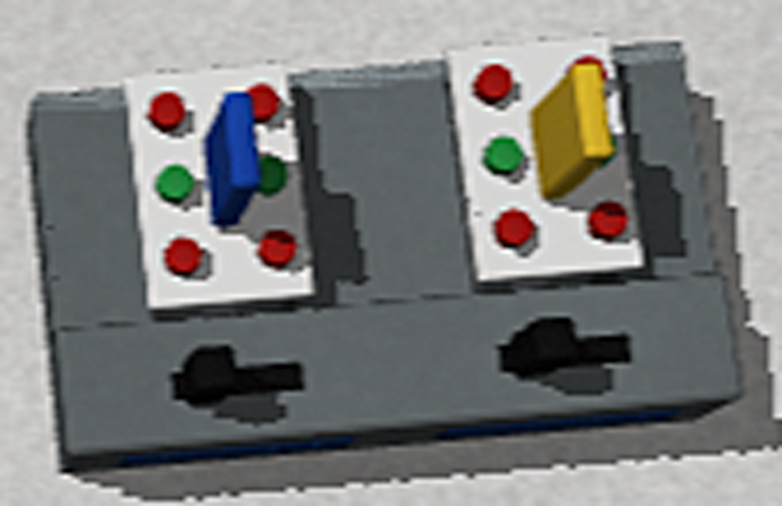

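View pics/zs.png

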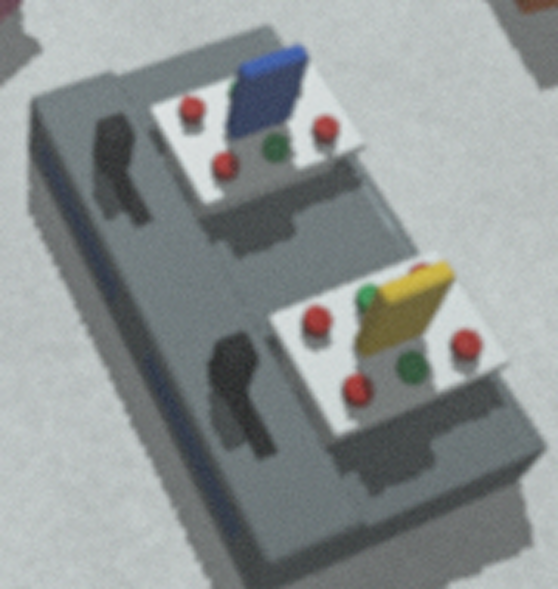

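```bash
cat > h.py <<'E'
import numpy as np,cv2
from workcell import *
def ray(n,p,c=None):
    c=c or calibration(n);E=c['extrinsics'];R=E[:3,:3];o=-R.T@E[:3,3]
    d=R.T@np.array([(p[0]-c['cx'])/c['fx'],(p[1]-c['cy'])/c['fy'],1]);return o,d/np.linalg.norm(d)
def plane(n,p,z,c=None):
    o,d=ray(n,p,c);return o+d*(z-o[2])/d[2]
def tri(p,q,n='top',m='side'):
    o,d=ray(n,p);u,e=ray(m,q)
    s,t=np.linalg.lstsq(np.c_[d,-e],u-o,rcond=None)[0]
    a,b=o+s*d,u+t*e;return (a+b)/2,np.linalg.norm(a-b)
def proj(n,P,c=None):
    c=c or calibration(n);E=c['extrinsics'];v=E[:3,:3]@P+E[:3,3];return np.array([c['fx']*v[0]/v[2]+c['cx'],c['fy']*v[1]/v[2]+c['cy']])
E
python3 - <<'E'
from h import *
np.set_printoptions(precision=4,suppress=True)
a=cv2.imread('pics/top0.png');b=cv2.imread('pics/side0.png')
def top_face(im,box,h0,h1,smin,vmin):
    x0,y0,x1,y1=box;hs=cv2.cvtColor(im[y0:y1,x0:x1],cv2.COLOR_BGR2HSV)
    m=cv2.inRange(hs,(h0,smin,vmin),(h1,255,255))
    cs,_=cv2.findContours(m,cv2.RETR_EXTERNAL,cv2.CHAIN_APPROX_NONE);c=max(cs,key=cv2.contourArea)
    r=cv2.minAreaRect(c);print(r[1],r[2],cv2.contourArea(c));return np.array(r[0])+[x0,y0]
for nm,h0,h1,vs in(('y',18,35,(200,190)),('b',105,125,(150,140))):
    bt=(445,150,480,190) if nm=='y' else (380,160,402,197)
    bs=(430,330,470,365) if nm=='y' else (390,260,422,297)
    for im,bx in((a,bt),(b,bs)):
        hs=cv2.cvtColor(im[bx[1]:bx[3],bx[0]:bx[2]],cv2.COLOR_BGR2HSV)
        m=cv2.inRange(hs,(h0,130,0),(h1,255,255));v=hs[...,2][m>0];t,_=cv2.threshold(v.reshape(-1,1),0,255,cv2.THRESH_OTSU);print('otsu',t,len(v))
        p=top_face(im,bx,h0,h1,130,t+1);print(nm,p)
print('hand y',tri((468.9,169.1),(453.9,341.3)),'b',tri((392.6,175.4),(407.7,270.6)))
# tray
hs=a[140:270,150:270]
cs=[(190,155),(257,169),(237,256),(165,239)]
for p in cs: print('tray rim',plane('top',p,.018))
E
python3 -c "
import cv2
a=cv2.imread('pics/top0.png');b=cv2.imread('pics/side0.png')
cv2.imwrite('pics/tt.png',cv2.resize(a[145:265,155:265],None,fx=4.6,fy=4.6,interpolation=cv2.INTER_CUBIC))
cv2.imwrite('pics/ts.png',cv2.resize(b[145:220,275:380],None,fx=6,fy=6,interpolation=cv2.INTER_CUBIC))"
```

```text
otsu 161.0 366
(19.657569885253906, 5.939697265625) 81.8698959350586 93.0
y [468.21 168.47]
otsu 163.0 170
(5.942250728607178, 22.28343963623047) 68.19859313964844 95.0
y [453.8276 340.069 ]
otsu 113.0 252
(19.546382904052734, 5.632008075714111) 83.6598129272461 89.0
b [391.6707 174.5366]
otsu 153.0 83
(3.1622774600982666, 18.657434463500977) 71.56504821777344 38.5
b [407.85 269.05]
hand y (array([ 0.6046, -0.2199,  0.1308]), np.float64(9.207318347676e-06)) b (array([ 0.5894, -0.0806,  0.1293]), np.float64(0.0006876206120094628))
tray rim [0.6596 0.331  0.018 ]
tray rim [0.6321 0.1871 0.018 ]
tray rim [0.4467 0.2186 0.018 ]
tray rim [0.4779 0.369  0.018 ]
```

View pics/tt.png

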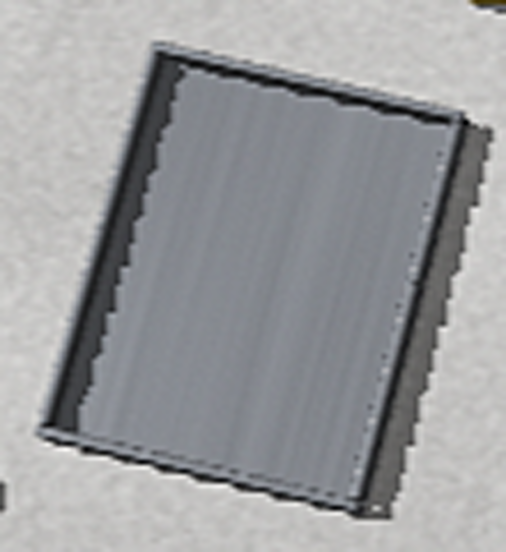

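View pics/ts.png

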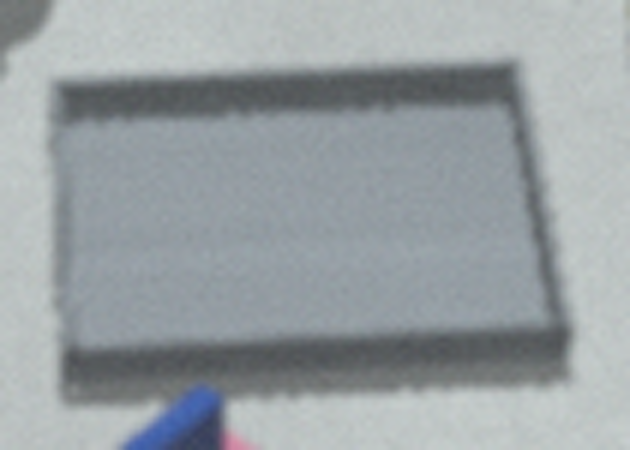

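```bash
python3 - <<'E'
from h import *
np.set_printoptions(precision=4,suppress=True)
print('mask y',tri((468.2,168.5),(453.8,340.1)),'b',tri((391.7,174.5),(407.8,269.0)))
c=np.array([(158,45),(467,115),(362,512),(40,435)])/4.6+[155,145]
w=np.array([plane('top',p,.018)[:2] for p in c]);print(w,w.mean(0),[np.linalg.norm(w[i]-w[i-1]) for i in range(4)])
s=np.array([(58,82),(518,64),(566,330),(66,350)])/6+[275,145]
w=np.array([plane('side',p,.018)[:2] for p in s]);print(w,w.mean(0),[np.linalg.norm(w[i]-w[i-1]) for i in range(4)])
# white plate front edges, yaw, z unknown ~0.06
t=np.array([(127,78),(283,68),(312,292),(150,307),(447,50),(605,38),(640,265),(478,280)])/4.6+[340,145]
w=np.array([plane('top',p,.07)[:2] for p in t]);print(w,w[:4].mean(0),w[4:].mean(0))
for i,j in((3,0),(2,1),(7,4),(6,5)): d=w[j]-w[i];print(np.linalg.norm(d),np.degrees(np.arctan2(d[1],d[0])))
# knobs top centre
print('knob y',tri(np.array((545,335))/4.6+[340,145],np.array((235,350))/3.1+[320,250]))
E
python3 -m crank '[[0,0,0,0,0,-8.3,1],[0,0,0,0,0,-8.3,1],[0,0,0,0,0,-8.3,1],[-20.9,-50.3,0,0,0,0,1],[-20.9,-50.3,0,0,0,0,1],[-20.9,-50.3,0,0,0,0,1],[-20.9,-50.3,0,0,0,0,1],[-20.9,-50.3,0,0,0,0,1]]' 60
```

```text
mask y (array([ 0.6052, -0.2183,  0.1316]), np.float64(0.00043914858504941017)) b (array([ 0.5903, -0.0787,  0.131 ]), np.float64(0.001088922345966165))
[[0.66   0.3325]
 [0.6299 0.188 ]
 [0.4459 0.2253]
 [0.4766 0.3716]] [0.5531 0.2793] [np.float64(0.18751222502132767), np.float64(0.14762374964159972), np.float64(0.18778438307391504), np.float64(0.14945409891127073)]
[[0.4809 0.3678]
 [0.6605 0.3291]
 [0.629  0.1861]
 [0.4496 0.2257]] [0.555  0.2772] [np.float64(0.1454970368439886), np.float64(0.18375359535611188), np.float64(0.146422281586883), np.float64(0.18364391841651106)]
[[ 0.635  -0.0404]
 [ 0.6411 -0.1076]
 [ 0.5424 -0.1195]
 [ 0.5341 -0.0511]
 [ 0.6509 -0.1782]
 [ 0.658  -0.2463]
 [ 0.5576 -0.258 ]
 [ 0.5493 -0.1896]] [ 0.5882 -0.0796] [ 0.604 -0.218]
0.10145812259874454 6.015910983749617
0.09948629874791565 6.864540172204334
0.10222984710380205 6.381940732935967
0.10107805781935998 6.692033012759984
knob y (array([ 0.5217, -0.2117,  0.0876]), np.float64(0.0013116056387257916))
clock: 1.15
tcp_pos: [0.316, 0.3042, 0.4046]
orientation: [0.0, -0.054, 0.999, 0.0]
wrist_force: [1.2, 0.4, 0.0]
finger_gap: 0.0857
```

```bash
python3 -m crank '[[-21,-50,0,0,0,0,1],[-21,-50,0,0,0,0,1],[-21,-50,0,0,0,0,1],[-21,-50,0,0,0,0,1],[-21,-50,0,0,0,0,1],[-21,-50,0,0,0,0,1],[-21,-50,0,0,0,0,1],[-21,-50,0,0,0,0,1]]'
python3 -m crank '[[-21,-50,0,0,0,0,1],[-21,-50,0,0,0,0,1],[-21,-51,0,0,0,0,1],[0,0,20,0,0,0,1],[0,0,20,0,0,0,1],[0,0,20,0,0,0,1],[0,0,0,0,0,0,1],[0,0,0,0,0,0,1]]'
python3 - <<'E'
from h import *
im=read_camera('wrist');cv2.imwrite('pics/w1.png',im);print(get_state()['tcp_pos'],proj('wrist',np.array([.605,-.219,.131])))
E
```

```text
clock: 2.15
tcp_pos: [0.5261, -0.0756, 0.4045]
orientation: [-0.0, -0.054, 0.999, 0.0]
wrist_force: [-0.7, 0.0, -0.6]
finger_gap: 0.0854
clock: 3.15
tcp_pos: [0.6046, -0.2171, 0.3452]
orientation: [0.0, -0.054, 0.999, -0.0]
wrist_force: [-0.8, -0.5, 0.4]
finger_gap: 0.0855
[ 0.60474033 -0.21720928  0.34567741] [318.16549502 265.97122859]
```

View pics/w1.png

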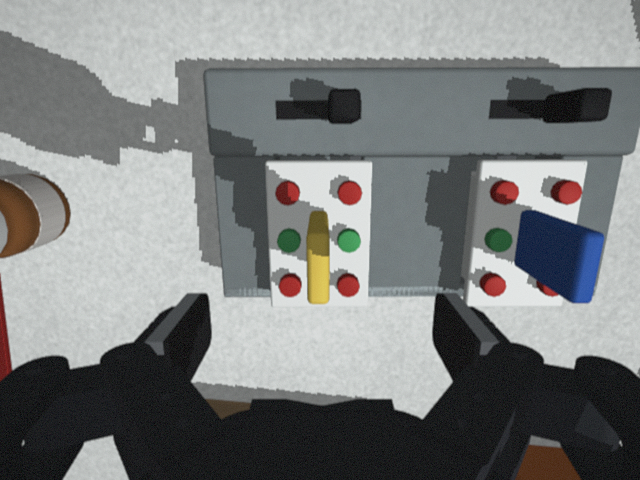

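The wrist view has the yellow handle's top centred at column 318, which matches the projected estimate (318,266). The handle is parallel to the pads and its knob is at (345,105). I'll shift 2 mm to -y and go down.

```bash
python3 -m crank '[[0,-2,15,0,0,0,1],[0,0,20,0,0,0,1],[0,0,20,0,0,0,1],[0,0,15,0,0,0,1],[0,0,7,0,0,0,1],[0,0,0,0,0,0,1],[0,0,0,0,0,0,0],[0,0,0,0,0,0,0]]' 60
python3 -m crank '[[0,0,0,0,0,0,0],[0,0,0,0,0,0,0],[0,0,0,0,0,0,0],[0,0,-1,0,0,0,0],[0,0,-1,0,0,0,0],[0,0,-1,0,0,0,0],[0,0,-1,0,0,0,0],[0,0,0,0,0,0,0]]'
```

```text
clock: 4.2
tcp_pos: [0.605, -0.2193, 0.2685]
orientation: [0.001, -0.054, 0.999, -0.0]
wrist_force: [0.7, -0.1, -0.3]
finger_gap: 0.0516
clock: 5.2
tcp_pos: [0.6047, -0.2191, 0.2717]
orientation: [0.0, -0.054, 0.999, 0.0]
wrist_force: [-0.3, -0.6, -4.4]
finger_gap: 0.0118
```

```bash
python3 -m crank '[[0,0,-1,0,0,0,0],[0,0,-1,0,0,0,0],[0,0,-1,0,0,0,0],[0,0,0,0,0,0,0],[0,0,0,0,0,0,0],[0,0,0,0,0,0,0],[0,0,0,0,0,0,0],[0,0,0,0,0,0,0]]'
```

```text
clock: 6.2
tcp_pos: [0.6047, -0.2192, 0.2746]
orientation: [-0.0, -0.054, 0.999, 0.0]
wrist_force: [-0.5, 1.2, -5.2]
finger_gap: 0.0112
```

Only the carrier's weight shows on the wrist (about 5 N), so it isn't locked. I'll lift it straight up.

```bash
python3 -m crank '[[0,0,-10,0,0,0,0],[0,0,-18,0,0,0,0],[0,0,-22,0,0,0,0],[0,0,-22,0,0,0,0],[0,0,-22,0,0,0,0],[0,0,-22,0,0,0,0],[0,0,-22,0,0,0,0],[0,0,-15,0,0,0,0]]'
python3 - <<'E'
from h import *
s=get_state();print(s['tcp_pos'],s['wrist_force'],s['finger_gap'])
im=read_camera('side');cv2.imwrite('pics/s2.png',im)
E
```

```text
clock: 7.2
tcp_pos: [0.6047, -0.2191, 0.4297]
orientation: [0.001, -0.054, 0.999, -0.0]
wrist_force: [-0.1, -0.1, -3.7]
finger_gap: 0.0111
[ 0.60470643 -0.21914305  0.42970503] [-0.08824878 -0.12725495 -3.69898967] 0.011089206908855365
```

View pics/s2.png

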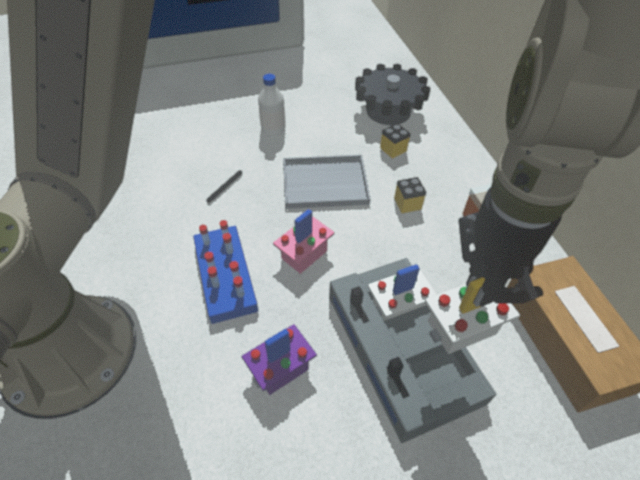

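The side view shows the yellow carrier (472,310) hanging clear of the empty bay, and the blue one still seated. Next I'll carry it to the tray.

```bash
python3 -m crank '[[0,0,-15,0,0,0,0],[0,15,0,0,0,0,0],[0,30,0,0,0,0,0],[0,40,0,0,0,0,0],[0,45,0,0,0,0,0],[0,45,0,0,0,0,0],[0,45,0,0,0,0,0],[0,45,0,0,0,0,0]]'
python3 -m crank '[[0,45,0,0,0,0,0],[0,45,0,0,0,0,0],[0,45,0,0,0,0,0],[0,40,0,0,0,0,0],[-2,30,0,0,0,0,0],[-2,20,0,0,0,0,0],[0,10,0,0,0,0,0],[0,0,0,0,0,0,0]]'
python3 -m crank '[[0,0,0,0,0,4.5,0],[0,0,0,0,0,4.5,0],[0,0,0,0,0,4.5,0],[0,0,0,0,0,4.5,0],[0,0,20,0,0,0,0],[0,0,20,0,0,0,0],[0,0,20,0,0,0,0],[0,0,0,0,0,0,0]]'
python3 - <<'E'
from h import *
s=get_state();print(s['tcp_pos'],s['wrist_force'],s['finger_gap'])
for n in('side','top'): im=read_camera(n);cv2.imwrite(f'pics/{n}3.png',im[100:400,100:500] if n=='side' else im[50:350,50:450])
E
```

```text
clock: 8.25
tcp_pos: [0.5752, 0.0466, 0.442]
orientation: [-0.001, -0.054, 0.999, 0.0]
wrist_force: [1.1, -0.5, -4.0]
finger_gap: 0.0115
clock: 9.25
tcp_pos: [0.5547, 0.2786, 0.4424]
orientation: [-0.0, -0.054, 0.999, -0.0]
wrist_force: [0.1, 0.3, -5.2]
finger_gap: 0.0113
clock: 10.25
tcp_pos: [0.5546, 0.2769, 0.381]
orientation: [-0.002, 0.104, 0.995, -0.001]
wrist_force: [-0.1, -0.5, -2.8]
finger_gap: 0.0111
[0.55458264 0.27693085 0.38097646] [-0.06117395 -0.54080613 -2.8050588 ] 0.011061322110083757
```

View pics/side3.png

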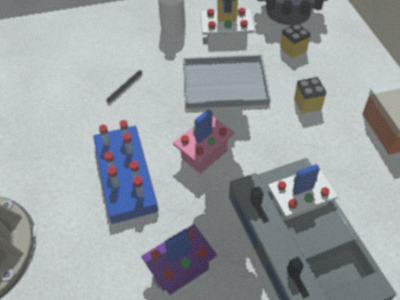

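View pics/top3.png

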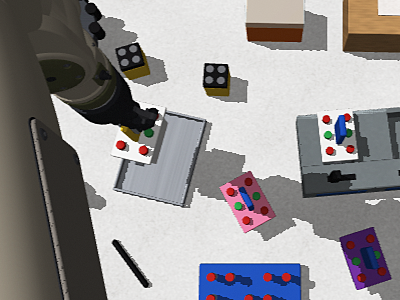

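The carrier sits over the tray with its edges parallel to the tray walls, and the TCP is within 2 mm of the tray's centre. The blue carrier hasn't moved. I'll lower it now.

```bash
python3 -m crank '[[0,0,15,0,0,0,0],[0,0,20,0,0,0,0],[0,0,20,0,0,0,0],[0,0,20,0,0,0,0],[0,0,15,0,0,0,0],[0,0,10,0,0,0,0],[0,0,5,0,0,0,0],[0,0,0,0,0,0,0]]'
python3 -m crank '[[0,0,2,0,0,0,0],[0,0,2,0,0,0,0],[0,0,2,0,0,0,0],[0,0,2,0,0,0,0],[0,0,1,0,0,0,0],[0,0,1,0,0,0,0],[0,0,0,0,0,0,0],[0,0,0,0,0,0,0]]'
python3 - <<'E'
from h import *
s=get_state();print(s['tcp_pos'],s['wrist_force'],s['finger_gap'])
E
```

```text
clock: 11.35
tcp_pos: [0.555, 0.2784, 0.2777]
orientation: [0.0, 0.103, 0.995, 0.0]
wrist_force: [0.7, -0.1, -4.9]
finger_gap: 0.0114
clock: 12.35
tcp_pos: [0.5549, 0.2784, 0.2677]
orientation: [0.0, 0.103, 0.995, 0.0]
wrist_force: [0.6, -0.5, -4.3]
finger_gap: 0.0116
[0.55490457 0.27839024 0.26774001] [ 0.59927344 -0.45488492 -4.2803448 ] 0.011560693678162101
```

```bash
python3 -m crank '[[0,0,1,0,0,0,0],[0,0,0,0,0,0,0],[0,0,1,0,0,0,0],[0,0,0,0,0,0,0],[0,0,1,0,0,0,0],[0,0,0,0,0,0,0],[0,0,0,0,0,0,0],[0,0,0,0,0,0,0]]'
python3 - <<'E'
from h import *
im=read_camera('side');cv2.imwrite('pics/s4.png',cv2.resize(im[100:240,240:400],None,fx=4,fy=4))
E
```

```text
clock: 13.35
tcp_pos: [0.5549, 0.2784, 0.2647]
orientation: [0.0, 0.103, 0.995, 0.0]
wrist_force: [-0.4, -1.0, -3.5]
finger_gap: 0.0113
```

View pics/s4.png

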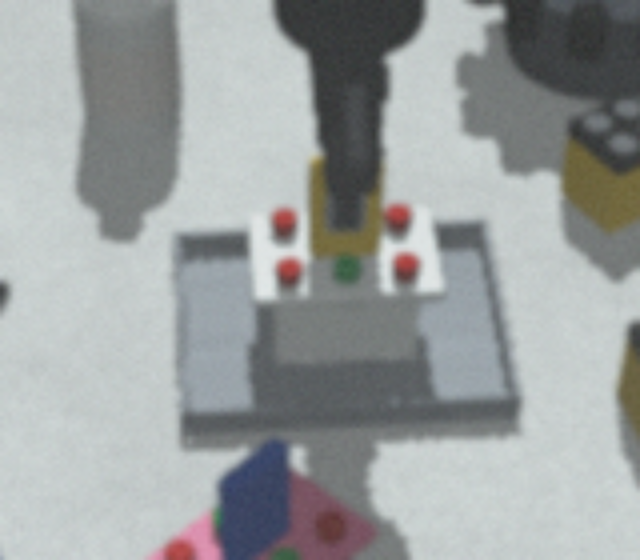

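The carrier is upright and central in the tray, but the wrist still carries its weight. I'll lower it further in small steps.

```bash
python3 -m crank '[[0,0,0.5,0,0,0,0],[0,0,0,0,0,0,0],[0,0,0.5,0,0,0,0],[0,0,0,0,0,0,0],[0,0,0.5,0,0,0,0],[0,0,0,0,0,0,0],[0,0,0,0,0,0,0],[0,0,0,0,0,0,0]]'
python3 -m crank '[[0,0,0.5,0,0,0,0],[0,0,0,0,0,0,0],[0,0,0.5,0,0,0,0],[0,0,0,0,0,0,0],[0,0,0,0,0,0,0],[0,0,0,0,0,0,0],[0,0,0,0,0,0,0],[0,0,0,0,0,0,0]]'
```

```text
clock: 14.4
tcp_pos: [0.5549, 0.2784, 0.2632]
orientation: [0.0, 0.103, 0.995, 0.0]
wrist_force: [0.6, 0.7, -4.8]
finger_gap: 0.0116
clock: 15.4
tcp_pos: [0.5549, 0.2784, 0.2622]
orientation: [0.0, 0.103, 0.995, 0.0]
wrist_force: [0.1, 0.4, -4.0]
finger_gap: 0.0112
```

```bash
python3 -m crank '[[0,0,0.5,0,0,0,0],[0,0,0,0,0,0,0],[0,0,0.5,0,0,0,0],[0,0,0,0,0,0,0],[0,0,0.5,0,0,0,0],[0,0,0,0,0,0,0],[0,0,0,0,0,0,0],[0,0,0,0,0,0,0]]'
python3 -m crank '[[0,0,0.5,0,0,0,0],[0,0,0,0,0,0,0],[0,0,0.5,0,0,0,0],[0,0,0,0,0,0,0],[0,0,0.5,0,0,0,0],[0,0,0,0,0,0,0],[0,0,0,0,0,0,0],[0,0,0,0,0,0,0]]'
```

```text
clock: 16.4
tcp_pos: [0.5549, 0.2784, 0.261]
orientation: [0.0, 0.103, 0.995, 0.0]
wrist_force: [-2.5, -0.2, 0.2]
finger_gap: 0.0109
clock: 17.4
tcp_pos: [0.5547, 0.2784, 0.261]
orientation: [0.001, 0.103, 0.995, 0.0]
wrist_force: [-4.9, -2.1, 11.2]
finger_gap: 0.0112
```

It touches down at TCP z 0.261. I'll back off the 1.5 mm of press, open the fingers and retreat.

```bash
python3 -m crank '[[0,0,-0.5,0,0,0,0],[0,0,-0.5,0,0,0,0],[0,0,-0.3,0,0,0,0],[0,0,0,0,0,0,0],[0,0,0,0,0,0,0.4],[0,0,0,0,0,0,0.7],[0,0,0,0,0,0,0.7],[0,0,0,0,0,0,0.7]]'
python3 -m crank '[[0,0,-5,0,0,0,0.7],[0,0,-15,0,0,0,0.7],[0,0,-20,0,0,0,0.7],[0,0,-25,0,0,0,0.7],[0,0,-25,0,0,0,0.7],[0,0,-25,0,0,0,0.7],[0,0,-20,0,0,0,0.7],[0,0,0,0,0,0,0.7]]'
python3 - <<'E'
from h import *
s=get_state();print(s['tcp_pos'],s['wrist_force'],s['finger_gap'])
im=read_camera('side');cv2.imwrite('pics/s5.png',im)
im=read_camera('wrist');cv2.imwrite('pics/w5.png',im)
print(proj('wrist',np.array([.554,.278,.123])),proj('side',np.array([.554,.278,.127])))
E
```

```text
clock: 18.4
tcp_pos: [0.555, 0.2784, 0.2603]
orientation: [0.0, 0.103, 0.995, 0.0]
wrist_force: [0.5, -0.4, 0.0]
finger_gap: 0.0598
clock: 19.4
tcp_pos: [0.5553, 0.2786, 0.3985]
orientation: [0.002, 0.103, 0.995, 0.001]
wrist_force: [1.2, -0.3, 0.6]
finger_gap: 0.0596
[0.55531432 0.27855865 0.39854189] [ 1.20988736 -0.27756729  0.57362215] 0.059627932475712915
[320.43866417 236.25850652] [325.92525626 140.81383304]
```

View pics/s5.png

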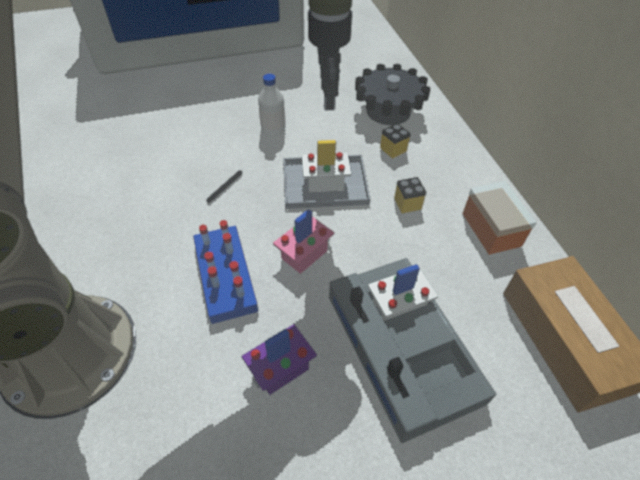

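View pics/w5.png

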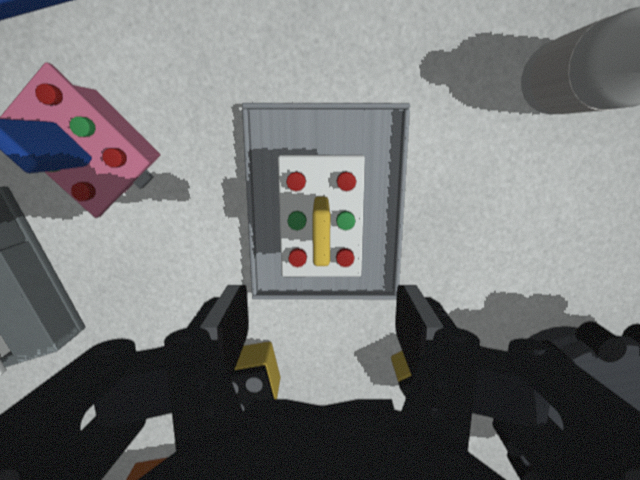

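Side view: the handle top is at (326,142), against (326,141) expected for the tray centre. Wrist view: the carrier stands square in the tray, its handle at (321,235) against (320,236) expected. It's upright and released, the gripper is clear, and the blue carrier is still docked at (405,280).

```bash
python3 -c "
from workcell import *
print(hand_in())"
```

```text
the job is handed in; nothing more can be done
None
```

I moved the yellow-handled carrier from its bay to the middle of the steel tray, let go of it and handed the job in at about 19.5 s. The catch was not holding it: the first lift met only the carrier's weight, about 4–5 N, so I left the knob alone.

- **Lowering:** I held the carrier all the way down until it touched the tray floor. I pressed about 11 N at contact, eased that off, then opened the fingers and raised the gripper about 140 mm clear.
- **Placement:** in the last side and wrist pictures the carrier stands upright. Its handle is within about 1 pixel of where the tray centre should appear, against the 35 mm allowed.
- **Blue carrier:** it is still in its bay and looks unmoved.
- **Contact:** the wrist force was back to about 1 N, with nothing touching the robot.

One check was off: the carrier touched down about 3.5 mm lower than I had worked out from the camera measurements. The likely cause is a camera height error in where I gripped the handle. No other check failed or disagreed.

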